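# Turn the hidden tray pocket out and stand it in the wider bay

## Task

One of the two wooden trays leaning in the rack stands with its pocket hidden against the back board. Take that tray, turn it round and stand it on a short end in the wider of the two bays of the stand, pocket outward, bottom edge fully down on the ledge and flat against the back board, ready for waxing. Do not drop it, and leave the other tray, the divider, the sanding block and the two discs where they are.

Things in the scene. Friction and masses are not known exactly. Their poses are not given: they have to be found in the camera images.
- tray_a: wooden pocket tray: board 150 (x) x 106 (y) x 16 mm (z), about 0.15 kg; its +z face has a 78 x 78 mm pocket 10 mm deep in the middle, its -z face is plain. Origin at the board's centre. Leans in the rack on a short end, flat on the back board; which of the two places it has changes.
- tray_b: tray the same in every way as tray_a, leaning beside it. Of the two, one stands with its pocket outward (its +z points up and away from the back board), the other with its plain face outward, pocket against the back board (+z points down).
- rack: dark wooden rack for two trays side by side, 324 mm long (y), 130 mm deep (x), made like the stand but without a divider; inner faces of its end cheeks at y = +150 and -150 mm. Origin under its middle, at bench level.
- stand: dark wooden stand, 276 mm long (y). Its back board leans 30 degrees from vertical, top towards -x (the robot's side); a 40 mm deep ledge, square to it, runs along its foot on the +x side, with an 8 mm lip. Trays stand on the ledge, outer face to +x and up. Inner faces of its end cheeks (12 mm thick, 39 mm tall) at y = +126, -126 mm. Origin under the middle at bench level, z up.
- stand_seat (a point): inner corner of the stand, where ledge meets back board, at mid-length: x = 30, z = 30 mm in the stand's frame (the rack's corner lies likewise). The back board's top edge is 65 mm from it up the slope.
- divider_foot (a point): foot of the divider, at the inner corner of the stand, mid-thickness; y is the stand's y, z goes up the back board, x square out of it. The divider is a pale wooden block 12 mm thick (y), 30 mm deep, 50 mm tall, standing on the ledge and parting the stand into two bays.
- divider (a joint): place of the divider's middle along the stand's y, in m: 0 is mid-length, positive towards +y. The +y bay is 120 mm minus this wide, the -y bay 120 mm plus this. It slides stiffly.
- sanding_block: cork sanding block 70 x 110 x 35 mm, in front (+x side) of the stand; origin under its middle
- disc_1: turned wooden disc, 64 mm diameter, 35 mm high, in front of the rack; origin under its middle
- disc_2: second disc like disc_1; origin under its middle
Mind the look-alikes: they are no part of the job. Leave any grey or pink look-alike of the tray_b alone.

How it is judged:
By the outcome, as a careful person would: the job done as asked, in the order asked, and still so for the second after the job is handed in, with the robot touching nothing.
It also fails if it takes over 51 s, if anything falls off the work surface, if the arm or the gripper's body presses on something with over 40 N, if the wrist force passes 120 N, or if a joint passes its speed limit or range.

## Robot

A 6-joint arm with a two-finger parallel gripper is mounted at the origin on the work surface. World frame = base frame: x ahead of the robot, y to its left, z up, the work surface at z = 0. Lengths are in mm, angles in degrees, forces in N, time in s.
With the tool pointing down it reaches from about 300 to 850 mm from the base axis. Payload 4.2 kg.
Tool frame: the origin (TCP) lies on the centre line of the jaws, within the pads' length; the fingertips stand 14 mm ahead of it and the grasp point (between the pads) lies 5 mm behind it (env.finger_overhang is the z of the fingertips in the tool frame, in mm); z points along the fingers, y is the line along which they close (so a half turn about z gives the same grasp; the last joint's range is limited). The gripper opens to 91 mm and grips with 3 to 60 N. Pads are 32 mm wide; open, the fingers measure 118 mm over their backs; the gripper's body (76 mm by 178 mm) begins 60 mm behind the grasp point.
Start: joints at [63.541, 18.312, 89.639, -0, 72.044, -1.146], TCP at [245.855, 519.805, 227.976] pointing down, gripper open.
Joint ranges: [-177.97, 177.97], [-48.28, 115.42], [12.27, 149.76], [-77.06, 257.06], [2.81, 150.46], [-146.56, 146.56]. Speed limits (degrees/s): [147.25, 147.25, 180, 180, 180, 180].

## Interface

Orientations are given as [roll, pitch, yaw] about the fixed x, y, z axes, in that order (R = Rz(yaw) Ry(pitch) Rx(roll)).
In Python, from workcell import sensors, viewer, env gives the robot as it stands. The module is installed in compiled form; this text tells all that it offers.
- The arm moves only by the tool step_arm, never from a script. Its argument "plan" is one flat list of numbers, 6 for each row, row after row: the shift along the tool's x, y, z in cm, then the turn, a rotation vector about the tool's x, y, z in rad. In form: [x, y, z, wx, wy, wz, x, y, z, wx, wy, wz, ...]. A call has 1 to 5 rows; each row shifts and turns the commanded pose from where the row before left it, along the tool's axes as they then stand; what a row does not reach is not made up. A row lasts 1/12 s, in which the tool goes at most 41.7 mm and 7.16 degrees, less where a joint would pass 70% of its speed; a pose out of reach is approached as far as the arm can. A call is refused whole if a number of a shift passes 4.17 or a number of a turn 0.125, either way. A call with a gripper value outside its range is refused whole. "hand" is the finger opening in cm, from 0 to 9.12, set as the call begins (left out, the last holds). The fingers move at their own pace and stop on an object; "newtons" is the grip in N (left out, the last holds). Time passes only in rows, so rows that do not move let the fingers close. It gives the time, the measured TCP pose, the force, the opening and the grip force at its end, in the units of the state.
- sensors.state(): the state, without advancing time (a new reading comes with each control period).
- viewer.grab_frame(name): name is "scene" or "top" or "wrist"; returns a dict with "img" (420x560x3 uint8, red, green, blue), "fx", "fy", "cx", "cy" (pixels), "position" and "attitude" of the camera in the world. Camera axes: x right, y down, z forward; pixel columns grow to the right and rows downward; lengths in mm; the calibration is good to about 2 mm. A picture is of the moment at which its call begins. There is no depth.
- env.job_done(): hands the job in; it is judged then, once.
Trained networks look in a picture, given as the dict that the camera call returned (one of the last four; its "shot" number tells which), for a name from the list of things; names that differ only in an ending like _2 or _b are one class to them, and where a whole thing is asked for, a point or a joint stands for the part that bears it (a point fixed in the world has none). Each returns a list of dicts, best first, with "score" (0 to 1); they miss things now and then, are a little off and sometimes report something else, mostly with a low value. They report only what shows in the picture. A call takes as long as a camera call. They do not tell look-alikes from the thing itself.
- viewer.boxes_of(name, picture): "location" ([column, row] in pixels, amid what is visible of it).
- viewer.pinpoint(name, picture): "location" ([column, row] in pixels: a listed point, or the origin of a listed thing).
The state is a dict: "time_s": time; "qpos": joint angles; "qvel": joint speeds; "effort": joint torques, N m; "ee_pos": TCP position; "ee_rot": TCP orientation; "force": force on the tool from outside, world axes, zero at the start; "torque": the same for the moment, N m; "gripper_width": finger opening in mm; "gripper_force": force on a finger pad.
Only numpy, scipy, OpenCV 4.12 (cv2) and the standard library are available. Lean on these libraries where they do the work, as an engineer would, in place of code of your own. Each camera call takes 0.05 s, during which the arm holds its last target. There are 200 camera calls.

## Working session

There is one attempt and no reset: what is moved stays moved. The work goes in short steps, Python scripts to look and compute and a tool call to move; the robot and the scene stay as the last step left them, time stands still between calls to the robot, and variables do not carry over. Pictures are saved under pics/ and viewed, at most 10 in all, crops included, and the job is handed in when it is done.

Besides the shell and the picture viewer there is one more tool, called as name(argument=value, ...) on one line, values as JSON. step_arm: Moves the arm, as the interface text tells. Its arguments: {"type":"object","properties":{"plan":{"type":"array","items":{"type":"number"}},"hand":{"type":"number"},"newtons":{"type":"number"}},"required":["plan"]}

```bash
mkdir -p pics; cat > h.py <<'E'
import numpy as np, cv2
from scipy.spatial.transform import Rotation as Rn
from workcell import sensors, viewer, env
def rot(a): 
    a=np.array(a,float)
    return a if a.shape==(3,3) else Rn.from_euler('xyz',a,degrees=True).as_matrix()
def ray(f,px):
    d=rot(f['attitude'])@np.array([(px[0]-f['cx'])/f['fx'],(px[1]-f['cy'])/f['fy'],1]); return np.array(f['position'],float),d
def atz(f,px,z):
    p,d=ray(f,px); return p+d*(z-p[2])/d[2]
def proj(f,P):
    c=(np.atleast_2d(P)-np.array(f['position']))@rot(f['attitude']); return np.c_[c[:,0]/c[:,2]*f['fx']+f['cx'],c[:,1]/c[:,2]*f['fy']+f['cy']]
def save(f,n): cv2.imwrite('pics/'+n,f['img'][:,:,::-1])
E
python3 - <<'E'
from h import *
np.set_printoptions(precision=1,suppress=True)
s=sensors.state(); print(s)
for c in ['scene','top']:
    f=viewer.grab_frame(c); save(f,c+'0.png'); print(c,f['position'],f['attitude'],f['fx'],f['cx'],f['cy'])
    zs=dict(tray_a=70,rack=0,stand=0,stand_seat=30,divider_foot=30,sanding_block=0,disc_1=0)
    for n,z in zs.items():
        for r in viewer.pinpoint(n,f)[:4]: print(n,round(r['score'],2),np.array(r['location']),atz(f,r['location'],z))
E
```

```text
{'time_s': 0.0, 'qpos': array([63.5, 18.4, 89.7, -0. , 72. , -1.1]), 'qvel': array([-0. ,  0. ,  0. , -0. ,  0. , -0.1]), 'effort': array([  0. , -41.2, -23.2,   0.1,   0. ,  -0. ]), 'ee_pos': array([245.7, 519.4, 227.1]), 'ee_rot': array([-179.9,    0. ,  154.7]), 'force': array([-0.3, -0.1, -1.1]), 'torque': array([ 0.,  0., -0.]), 'gripper_force': 0.0, 'gripper_width': 91.5002302627738}
scene [880.6 642.8 969.7] [-139.8   -0.   146.9] 459.81156253290163 278.99959392033577 212.91732055822175
tray_a 0.96 [302.1 261.5] [500.7 160.6  70. ]
tray_a 0.83 [396.2 250.3] [293.1 257.3  70. ]
tray_a 0.66 [280.9 144.1] [ 315.3 -213.    70. ]
rack 0.72 [325.1 297.5] [484.5 237.9   0. ]
stand 0.77 [220.2 186.6] [ 520.4 -221.1    0. ]
stand_seat 0.85 [212.4 185.2] [ 547.4 -211.2   30. ]
divider_foot 0.7 [216.3 187.4] [ 542.2 -197.6   30. ]
sanding_block 0.65 [193.8 219.2] [ 639.3 -152.3    0. ]
disc_1 0.76 [330.2 357.9] [564.8 363.8   0. ]
disc_1 0.72 [258.1 306.5] [631.2 171.    0. ]
top [ 376.1   23.4 1248.3] [-174.8   -0.4  -91.4] 433.0489374868806 274.2313864449032 202.11073238111996
tray_a 0.85 [383.5 277.5] [ 272.5 -276.4   70. ]
tray_a 0.81 [163.9 210.3] [468.  313.8  70. ]
tray_a 0.58 [213.8 193.3] [511.4 177.6  70. ]
tray_a 0.53 [356.5 187.7] [ 517.7 -213.7   70. ]
rack 0.67 [196.7 205.2] [485.9 236.5   0. ]
rack 0.43 [166.1 208.5] [478.5 324.8   0. ]
stand 0.82 [357.7 188.2] [ 524.5 -231.2    0. ]
stand_seat 0.85 [355.6 176.9] [ 553.5 -220.4   30. ]
stand_seat 0.67 [358.5 186.2] [ 526.6 -227.6   30. ]
divider_foot 0.58 [349.6 174.5] [ 560.7 -203.6   30. ]
sanding_block 0.67 [334.1 156. ] [ 621. -166.    0.]
sanding_block 0.49 [344.2 177.8] [ 555.9 -193.1    0. ]
disc_1 0.95 [151.3 173.7] [580.9 367.5   0. ]
disc_1 0.7 [215.2 153.1] [637.5 181.3   0. ]
```

View pics/scene0.png

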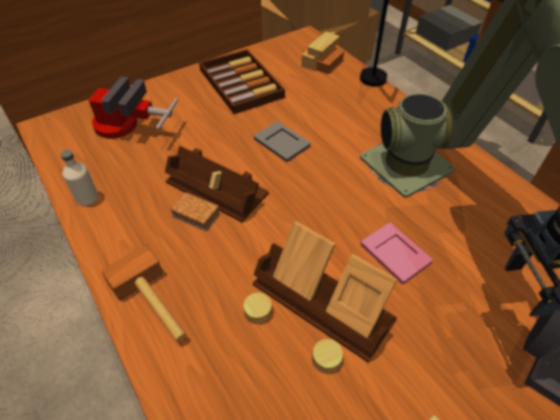

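View pics/top0.png

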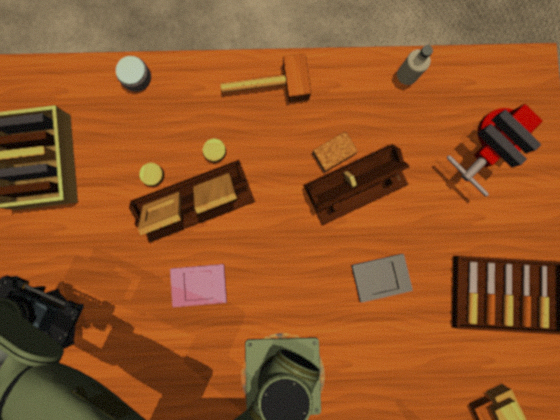

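The scene and top views show the plain-face tray, which is the target, at the -y place in the rack (top px ~213,193). The pocket tray is at ~(163,210). The stand is at ~(357,188), with its divider shifted to +y, so the wider bay is at -y. The pink and grey pieces are look-alikes. Next I check whether the flip is kinematically feasible.

```bash
cat > ik.py <<'E'
import numpy as np
from scipy.spatial.transform import Rotation as Rn
R_=lambda a,x:Rn.from_euler(x,a,degrees=True).as_matrix()
G=dict(h=300.,d=365.,L2=452.,L3=452.,a1=0.)
LO=np.array([-177.97,-48.28,12.27,-77.06,2.81,-146.56]);HI=np.array([177.97,115.42,149.76,257.06,150.46,146.56])
def ik(p,R,g=G):
    w=np.array(p)-g['d']*R[:,2]; j1=np.degrees(np.arctan2(w[1],w[0])); r=np.hypot(w[0],w[1])-g['a1']; z=w[2]-g['h']
    D=np.hypot(r,z); c=(D*D-g['L2']**2-g['L3']**2)/(2*g['L2']*g['L3'])
    if abs(c)>1: return None
    j3=np.degrees(np.arccos(c)); j2=np.degrees(np.arctan2(r,z)-np.arctan2(g['L3']*np.sin(np.radians(j3)),g['L2']+g['L3']*c))
    M=(R_(j1,'z')@R_(j2+j3,'y')).T@R@R_(-90,'z')
    e=Rn.from_matrix(M).as_euler('ZYZ',degrees=True); j4,j5,j6=e
    if j5<0: j5=-j5;j4+=180;j6+=180
    j4=(j4+77)%360-77; j6=(j6+180)%360-180
    return np.array([j1,j2,j3,j4,j5,j6])
def margin(q): return -999 if q is None else np.min(np.minimum(q-LO,HI-q)[3:]) 
def frame(o,yaw):
    x=R_(yaw,'z'); s=x@np.array([-.5,0,3**.5/2]); n=x@np.array([3**.5/2,0,.5]); y=x[:,1]
    return x@np.array([30,0,30])+np.array(o),s,n,y   # corner, up-slope, outward normal, y
E
python3 - <<'E'
from ik import *
np.set_printoptions(precision=0,suppress=True)
cr,sr,nr,yr=frame([485,237,0],24); cs,ss,ns,ys=frame([523,-227,0],22)
for d,h in [(250,185),(365,300)]:
  g=dict(G,d=d,h=h); print('d',d)
  for phi in range(-110,111,10):
   for sg in (1,-1):
    c,s_=np.cos(np.radians(phi)),np.sin(np.radians(phi))
    def tool(S,N,Y,k): 
        z=-c*S+s_*k*Y; y=sg*N*k; return np.c_[np.cross(y,z),y,z]
    # grasp position on tray
    off=(100 if abs(phi)>60 else 130)
    u=-np.sign(phi)*(35 if abs(phi)>20 else 0)
    p1=cr+sr*off+nr*8+yr*(-72+u); p2=cs+ss*off+ns*8+ys*(-58-u)
    q1=ik(p1,tool(sr,nr,yr,1),g); q2=ik(p2,tool(ss,ns,ys,-1),g)
    m=min(margin(q1),margin(q2))
    if m>-15: print(phi,sg,m,q1,q2)
E
```

```text
d 250
-110 1 -8.7064131981885 [ 45.  57.  93. -72. 121.  91.] [-38.  82.  35.  67. 159. 118.]
-110 -1 -8.7064131981885 [ 45.  57.  93. -72. 121. -89.] [-38.  82.  35.  67. 159. -62.]
-100 1 -1.3928791393235542 [ 47.  52.  96. -71. 112.  90.] [-39.  78.  37.  57. 152. 110.]
-100 -1 -1.3928791393235542 [ 47.  52.  96. -71. 112. -90.] [-39.  78.  37.  57. 152. -70.]
-90 1 6.841577918514901 [ 48.  46. 100. -70. 103.  89.] [-41.  74.  41.  51. 144. 104.]
-90 -1 6.841577918514901 [ 48.  46. 100. -70. 103. -91.] [-41.  74.  41.  51. 144. -76.]
-80 1 7.840263604171241 [ 48.  41. 104. -69.  94.  87.] [-42.  69.  46.  46. 135. 101.]
-80 -1 7.840263604171241 [ 48.  41. 104. -69.  94. -93.] [-42.  69.  46.  46. 135. -79.]
-70 1 8.331336875647295 [ 48.  35. 108. -69.  84.  86.] [-43.  63.  52.  43. 125.  98.]
-70 -1 8.331336875647295 [ 48.  35. 108. -69.  84. -94.] [-43.  63.  52.  43. 125. -82.]
-60 1 9.985072513257492 [ 48.  25. 113. -67.  76.  81.] [-45.  55.  60.  40. 117.  97.]
-60 -1 9.985072513257492 [ 48.  25. 113. -67.  76. -99.] [-45.  55.  60.  40. 117. -83.]
-50 1 11.532907417835588 [
[... 5456 characters left out ...]
073585 [-18.  59.  83.  55. 104. -90.] [ 11.  44. 130. 255.  80. -66.]
80 -1 2.2641786408074154 [-18.  59.  83.  55. 104.  90.] [ 11.  44. 130. 255.  80. 114.]
90 1 -3.5105297991674433 [-17.  67.  75.  56. 114. -89.] [ 13.  53. 123. 261.  89. -64.]
90 -1 -3.5105297991673865 [-17.  67.  75.  56. 114.  91.] [ 13.  53. 123. 261.  89. 116.]
100 1 -7.9671550901815635 [-15.  74.  67.  58. 123. -88.] [ 13.  61. 115. 265.  98. -63.]
100 -1 -7.9671550901815635 [-15.  74.  67.  58. 123.  92.] [ 13.  61. 115. 265.  98. 117.]
110 1 -10.958371106692141 [-12.  82.  60.  62. 132. -86.] [ 11.  69. 107. 268. 107. -63.]
110 -1 -10.958371106692141 [-12.  82.  60.  62. 132.  94.] [ 11.  69. 107. 268. 107. 117.]
```

```bash
cat > mv.py <<'E'
from h import *; from ik import ik,frame,G,R_
import json,os
np.set_printoptions(precision=3,suppress=True)
def cur():
    s=sensors.state(); return np.array(s['ee_pos']),rot(s['ee_rot'])
def to(p0,R0,p1,R1,N):
    w=Rn.from_matrix(R0.T@R1).as_rotvec()/N
    S=sum(Rn.from_rotvec(w*k).as_matrix() for k in range(N)); v=np.linalg.solve(S,R0.T@(p1-p0))
    return N,np.r_[v/10,w]
def run(p,R,N,row):
    for _ in range(N): p=p+R@(np.array(row[:3])*10); R=R@Rn.from_rotvec(row[3:]).as_matrix()
    return p,R
def tool(S,N): # z down-slope, y along N
    return np.c_[np.cross(N,-S),N,-S]
E
python3 - <<'E'
from mv import *
p,R=cur(); c,s,n,y=frame([485,237,0],24)
T=tool(s,n); P=c+s*235+n*8-y*72
print(P,Rn.from_matrix(T).as_euler('xyz',degrees=True),ik(P,T))
w=Rn.from_matrix(R.T@T).as_rotvec(); print(np.linalg.norm(P-p),np.degrees(w))
for N in (15,20): print(to(p,R,P,T,N)); 
pp,RR=p,R
for k in range(15): pp,RR=run(pp,RR,1,to(p,R,P,T,15)[1]); print(pp) if k%4==0 else 0
E
```

```text
[440.679 138.453 237.516] [150.   0. 114.] [ 13.194 -17.255 130.452   8.843  37.575 -16.416]
428.35167928463613 [-28.708 -10.65   39.735]
(15, array([-2.763, -0.92 , -0.206, -0.033, -0.012,  0.046]))
(20, array([-2.076, -0.677, -0.154, -0.025, -0.009,  0.035]))
[266.909 499.694 230.048]
[340.585 409.663 237.859]
[395.72  307.037 242.625]
[430.817 195.856 241.313]
```

step_arm(plan=[0,0,-2.5,0,0,0,0,0,-2.5,0,0,0,-2.76,-0.92,-0.21,-0.033,-0.012,0.046,-2.76,-0.92,-0.21,-0.033,-0.012,0.046,-2.76,-0.92,-0.21,-0.033,-0.012,0.046])

```text
time_s: 1.22
ee_pos: [306.6, 456.3, 284.7]
ee_rot: [174.0, 1.7, 146.6]
force: [0.6, 0.2, -0.3]
gripper_width: 91.2
gripper_force: 0.0
```

step_arm(plan=[-2.76,-0.92,-0.21,-0.033,-0.012,0.046,-2.76,-0.92,-0.21,-0.033,-0.012,0.046,-2.76,-0.92,-0.21,-0.033,-0.012,0.046,-2.76,-0.92,-0.21,-0.033,-0.012,0.046,-2.76,-0.92,-0.21,-0.033,-0.012,0.046])

```text
time_s: 1.63
ee_pos: [384.4, 332.6, 292.4]
ee_rot: [164.1, 2.6, 133.0]
force: [1.3, 0.2, 0.3]
gripper_width: 91.3
gripper_force: 0.0
```

step_arm(plan=[-2.76,-0.92,-0.21,-0.033,-0.012,0.046,-2.76,-0.92,-0.21,-0.033,-0.012,0.046,-2.76,-0.92,-0.21,-0.033,-0.012,0.046,-2.76,-0.92,-0.21,-0.033,-0.012,0.046,-2.76,-0.92,-0.21,-0.033,-0.012,0.046])

```text
time_s: 2.05
ee_pos: [431.3, 195.0, 292.1]
ee_rot: [154.1, 1.1, 119.5]
force: [0.2, -0.9, -0.4]
gripper_width: 91.1
gripper_force: 0.0
```

step_arm(plan=[-2.76,-0.92,-0.21,-0.033,-0.012,0.046,-2.76,-0.92,-0.21,-0.033,-0.012,0.046,0,0,0,0,0,0,0,0,0,0,0,0])

```text
time_s: 2.38
ee_pos: [440.7, 137.4, 287.9]
ee_rot: [150.4, -0.1, 114.1]
force: [0.6, 0.6, 0.1]
gripper_width: 91.3
gripper_force: 0.0
```

```bash
python3 - <<'E'
from mv import *
s=sensors.state(); print(s['time_s'],s['qpos'],s['ee_pos'],s['ee_rot'])
f=viewer.grab_frame('wrist'); save(f,'w1.png'); print(f['position'],f['attitude'],f['fx'])
for n in ['tray_a','rack','disc_1']:
    for r in viewer.pinpoint(n,f)[:3]: print(n,round(r['score'],2),np.array(r['location']),atz(f,r['location'],99 if n=='tray_a' else 0))
c,S,n,y=frame([485,237,0],24)
print(proj(f,[c+S*a+n*16-y*72+y*b for a,b in ((0,-53),(0,53),(150,-53),(150,53))]))
E
```

```text
2.3833 [ 11.523  -7.949 116.826   9.29   42.556 -17.76 ] [440.744 137.428 287.854] [150.443  -0.137 114.067]
[341.653 169.141 423.901] [165.705 -29.516  24.024] 290.37797161819833
tray_a 0.92 [270.2  57.7] [457.85 314.67  99.  ]
tray_a 0.92 [264.3 189.9] [510.437 171.294  99.   ]
tray_a 0.66 [44.  44.7] [274.988 217.54   99.   ]
rack 0.62 [239.  132.2] [488.09  238.887   0.   ]
disc_1 0.91 [300.8 199.7] [636.834 178.883   0.   ]
disc_1 0.9 [309.9  83.5] [571.489 360.968   0.   ]
[[275.328 215.503]
 [274.801 145.857]
 [269.858 253.622]
 [268.547 151.438]]
```

View pics/w1.png

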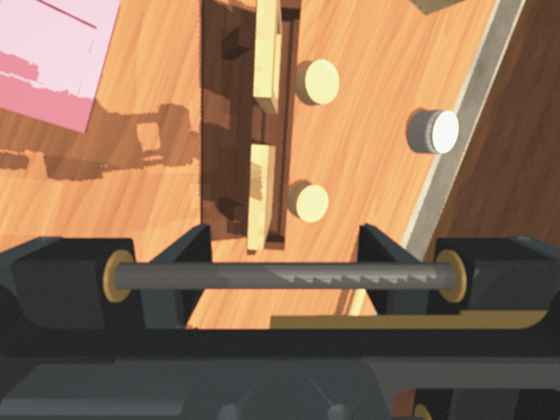

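The target tray sits at px ~(262,197) and the pocket tray at ~(268,55), with the discs at (312,203) and (320,82). The detections suggest a rack yaw of about 20°. I'll zoom in to check.

```bash
python3 - <<'E'
from mv import *
f=viewer.grab_frame('wrist'); im=f['img'][0:265,190:330,::-1].copy()
im=cv2.resize(im,None,fx=2.2*1,fy=2.2,interpolation=cv2.INTER_CUBIC)
for yaw,col in ((20.1,(255,0,0)),):
    c,S,n,y=frame([484,243,0],yaw); t=c-y*76.5
    for k,(a,b,m) in enumerate([(150,-53,16),(150,53,16),(150,53,0),(150,-53,0),(0,-53,16),(0,53,16)]):
        q=proj(f,[t+S*a+y*b+n*m])[0]; print(q); cv2.circle(im,tuple(np.int32((q-[190,0])*2.2)),3,col,-1)
cv2.imwrite('pics/w1c.png',im)
E
```

```text
[261.88  253.914]
[267.174 150.273]
[250.6   149.179]
[246.531 252.941]
[269.858 218.77 ]
[273.751 148.907]
```

View pics/w1c.png

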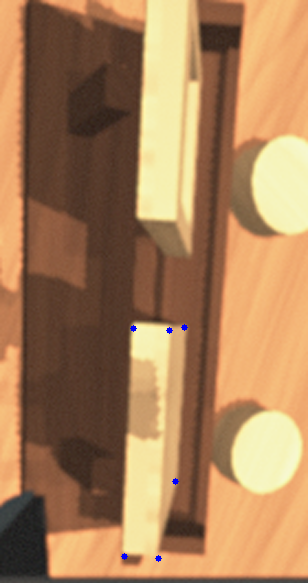

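```bash
python3 - <<'E'
from mv import *
p,R=cur(); c,S,n,y=frame([484,243,0],20.0)
T=tool(S,n); t=c-y*75.5+n*8
print(p,t+S*190); N,r=to(p,R,t+S*190,T,6); print(r); p,R=run(p,R,6,np.round(r,3)); print(p-(t+S*190)); print(to(p,R,t+S*127,T,4))
E
```

```text
[441.148 140.147 288.166] [455.253 152.191 198.545]
[ 0.093 -0.486  1.443 -0.001 -0.007  0.011]
[-0.01  -0.103 -0.023]
(4, array([ 0.004,  0.003,  1.575, -0.   ,  0.   , -0.   ]))
```

step_arm(plan=[0.09,-0.49,1.44,-0.001,-0.007,0.011,0.09,-0.49,1.44,-0.001,-0.007,0.011,0.09,-0.49,1.44,-0.001,-0.007,0.011,0.09,-0.49,1.44,-0.001,-0.007,0.011,0.09,-0.49,1.44,-0.001,-0.007,0.011], hand=6)

```text
time_s: 3.05
ee_pos: [452.6, 150.1, 212.7]
ee_rot: [150.1, 0.1, 110.6]
force: [0.1, 0.1, -0.5]
gripper_width: 61.7
gripper_force: 0.0
```

step_arm(plan=[0.09,-0.49,1.44,-0.001,-0.007,0.011,0,0,0,0,0,0,0,0,0,0,0,0,0,0,0,0,0,0])

```text
time_s: 3.38
ee_pos: [455.5, 151.3, 199.2]
ee_rot: [150.0, 0.1, 109.9]
force: [-0.1, 0.4, -1.2]
gripper_width: 60.1
gripper_force: 0.0
```

```bash
python3 - <<'E'
from mv import *
p,R=cur(); c,S,n,y=frame([484,243,0],20.0)
T=tool(S,n); t=c-y*75.5+n*8
f=viewer.grab_frame('wrist'); im=f['img'].copy()
print(p,sensors.state()['qpos'])
for a,b,m in [(150,-53,16),(150,53,16),(150,53,0),(150,-53,0)]:
    q=proj(f,[c-y*75.5+S*a+y*b+n*m])[0]; print(q); cv2.circle(im,tuple(np.int32(q)),2,(0,0,255),-1)
cv2.imwrite('pics/w2.png',im[:,:,::-1])
print(to(p,R,t+S*127,T,5))
E
```

```text
[455.466 151.311 199.213] [ 15.615  -1.242 125.224   4.617  26.12   -7.861]
[295.252 299.114]
[296.668 158.403]
[272.796 158.414]
[274.259 299.114]
(5, array([ 0.02 , -0.005,  1.273, -0.   ,  0.001, -0.   ]))
```

View pics/w2.png

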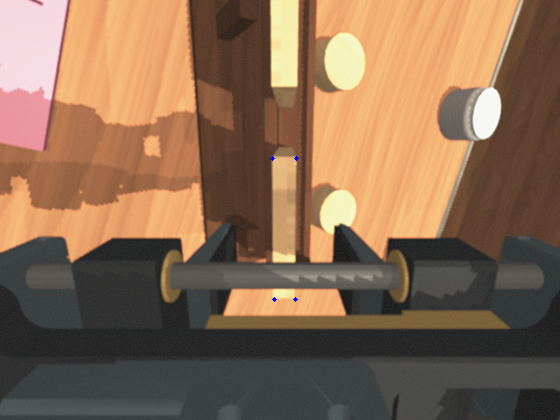

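The predicted corners match the tray's top edge (px ~272–297, rows 157–298), and it is centred between the fingers. I'll descend and grip.

step_arm(plan=[0.02,0,1.27,0,0.001,0,0.02,0,1.27,0,0,0,0.02,0,1.27,0,0,0,0.02,0,1.27,0,0,0,0.02,0,1.27,0,0,0])

```text
time_s: 3.85
ee_pos: [485.5, 162.4, 144.2]
ee_rot: [149.9, 0.1, 109.8]
force: [0.1, -0.0, 0.8]
gripper_width: 59.9
gripper_force: 0.0
```

step_arm(plan=[0,0,0,0,0,0,0,0,0,0,0,0])

```text
time_s: 4.02
ee_pos: [484.7, 162.2, 143.8]
ee_rot: [150.1, 0.0, 109.8]
force: [-0.0, 0.0, -0.1]
gripper_width: 60.0
gripper_force: 0.0
```

step_arm(plan=[0,0,0,0,0,0,0,0,0,0,0,0,0,0,0,0,0,0,0,0,0,0,0,0,0,0,0,0,0,0], hand=0.8, newtons=25)

```text
time_s: 4.43
ee_pos: [484.4, 162.2, 143.7]
ee_rot: [150.0, 0.0, 109.8]
force: [-1.4, 0.5, -0.1]
gripper_width: 29.7
gripper_force: 0.0
```

step_arm(plan=[0,0,0,0,0,0,0,0,0,0,0,0,0,0,0,0,0,0])

```text
time_s: 4.68
ee_pos: [485.4, 162.4, 144.0]
ee_rot: [149.9, 0.0, 109.8]
force: [2.1, 0.3, 0.6]
gripper_width: 15.9
gripper_force: 25.0
```

Gripped firmly: 15.9 mm opening, 25 N. I'll lift up-slope and slightly outward.

step_arm(plan=[0,0,-0.5,0,0,0,0,0.1,-1.2,0,0,0,0,0.2,-1.8,0,0,0,0,0.3,-2.2,0,0,0,0,0.4,-2.2,0,0,0])

```text
time_s: 5.1
ee_pos: [453.2, 151.1, 216.0]
ee_rot: [150.4, 0.0, 109.8]
force: [0.2, -0.4, -1.2]
gripper_width: 15.5
gripper_force: 25.0
```

step_arm(plan=[0,0.4,-2.2,0,0,0,0,0.4,-2.2,0,0,0,0,0.4,-2.2,0,0,0,0,0.4,-2.2,0,0,0,0,0,0,0,0,0])

```text
time_s: 5.52
ee_pos: [427.4, 141.6, 305.1]
ee_rot: [149.7, 0.1, 109.8]
force: [0.4, -0.2, -1.2]
gripper_width: 15.8
gripper_force: 25.0
```

```bash
cat > det.py <<'E'
from mv import *
def look(cams,names=(('stand',0),('stand_seat',30),('divider_foot',30),('sanding_block',0))):
    out=[]
    for c in cams:
        f=viewer.grab_frame(c); out.append(f)
        for n,z in names:
            for r in viewer.pinpoint(n,f)[:2]:
                if r['score']>.4: print(c,n,round(r['score'],2),np.array(r['location']),atz(f,r['location'],z))
    return out
E
python3 - <<'E'
from det import *
p,R=cur(); print(p,sensors.state()['qpos'])
c,S,n,y=frame([523,-227,0],22)
P=c+S*290+n*8-y*60; T=tool(S,-n); print(P,ik(P,T))
w=Rn.from_matrix(R.T@T).as_rotvec(degrees=True); print(w)
f=look(['top','scene'])[0]
im=cv2.resize(f['img'][130:230,290:420],None,fx=6,fy=6,interpolation=cv2.INTER_CUBIC)
for L,col in ((dict(o=[523,-227,0],yaw=22),(0,255,255)),):
    c,S,n,y=frame(L['o'],L['yaw'])
    for a,b,m in [(65,-138,0),(65,138,0),(0,-126,0),(0,126,0),(0,-126,40),(0,126,40),(50,20,0),(50,20,30),(50,8,30),(50,8,0)]:
        q=(proj(f,[c+S*a+y*b+n*m])[0]-[290,130])*6; cv2.circle(im,tuple(np.int32(q)),3,col,-1)
cv2.imwrite('pics/t1.png',im[:,:,::-1])
E
```

```text
[427.383 141.623 305.128] [ 15.29  -10.305 116.378   3.198  43.759  -6.267]
[ 445.274 -323.115  285.147] [-54.809   6.589 102.493  31.931  66.987  91.451]
[  1.814  -0.443 178.147]
top stand_seat 0.68 [355.6 177.9] [ 550.588 -220.329   30.   ]
top divider_foot 0.63 [347.8 178.9] [ 548.234 -198.02    30.   ]
top sanding_block 0.92 [333.1 154.7] [ 624.882 -163.24     0.   ]
scene stand 0.82 [219.5 183.9] [ 516.973 -231.783   -0.   ]
scene stand_seat 0.8 [211.5 184.6] [ 548.451 -214.643   30.   ]
scene divider_foot 0.63 [217. 189.] [ 543.498 -191.096   30.   ]
scene divider_foot 0.45 [217.7 184.3] [ 533.228 -206.121   30.   ]
scene sanding_block 0.95 [194.  217.3] [ 635.821 -158.083    0.   ]
```

View pics/t1.png

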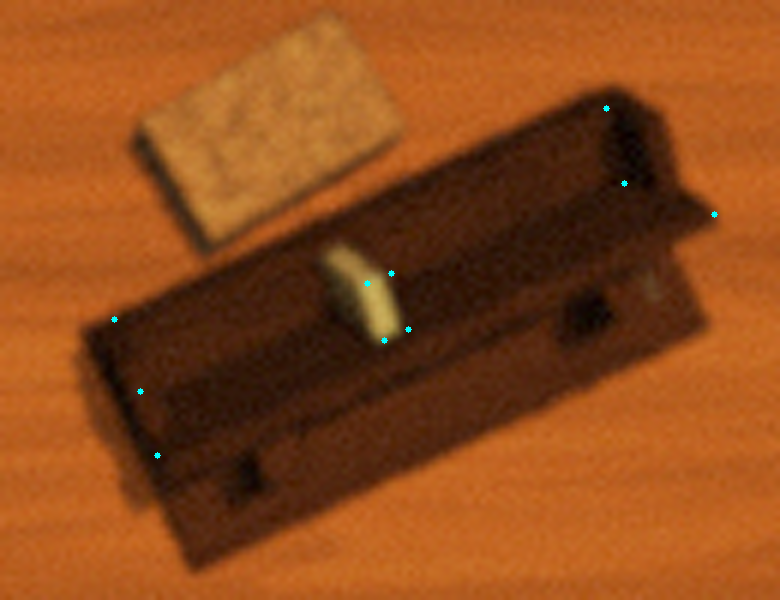

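```bash
cat > plan.py <<'E'
from mv import *
from scipy.optimize import least_squares
D=[([440.744,137.428,287.854],[150.443,-.137,114.067],[11.523,-7.949,116.826,9.29,42.556,-17.76]),([455.466,151.311,199.213],[150,.1,109.9],[15.615,-1.242,125.224,4.617,26.12,-7.861]),([427.383,141.623,305.128],[149.7,.1,109.8],[15.29,-10.305,116.378,3.198,43.759,-6.267]),([245.7,519.4,227.1],[-179.9,0,154.7],[63.5,18.4,89.7,0,72,-1.1])]
K=['h','d','L2','L3','a1']
def fit():
    def e(v):
        g=dict(zip(K,v)); return np.concatenate([ (ik(p,rot(r),g)[[0,1,2,4]]-np.array(q)[[0,1,2,4]]) for p,r,q in D])
    s=least_squares(e,[G[k] for k in K]); print(s.x,s.cost); return dict(zip(K,s.x))
def line(p,R,P,T,N,sign=None):
    w=Rn.from_matrix(R.T@T).as_rotvec()
    if sign and w[2]*sign<0: w*=1-2*np.pi/np.linalg.norm(w)
    w/=N; rows=[]
    for k in range(N):
        v=R.T@(P-p)/10/(N-k); r=np.r_[np.round(v,2),np.round(w,3)]; rows.append(r); p,R=run(p,R,1,r)
    return np.array(rows),p,R
def show(rows):
    for i in range(0,len(rows),5): print('['+', '.join('%g'%(v+0) for v in rows[i:i+5].ravel())+']')
E
python3 - <<'E'
from plan import *
from ik import LO,HI
g=fit(); p,R=cur(); c,S,n,y=frame([523,-227,0],23.7)
P=c+S*290+n*20+y*70; T=tool(S,-n); rows,pe,Re=line(p,R,P,T,28,1); print(P,pe-P)
pp,RR=p,R; qs=[]
for r in rows: pp,RR=run(pp,RR,1,r); qs.append(ik(pp,RR,g))
qs=np.array(qs); print(qs[::6],np.abs(np.diff(qs,axis=0)).max(0)*12); print(ik(c+S*127+n*8-y*60,T,g)); show(rows)
E
```

```text
[103.023 370.653 654.803 429.746 -37.437] 7.4246991680805525
[ 405.422 -202.166  291.147] [-0.043 -0.036  0.014]
[[ 14.854  -9.756 116.89    3.552  43.317  -0.621]
 [ -1.569 -10.631 117.523  14.441  46.733  15.175]
 [-18.436  -9.492 116.825  23.096  52.194  32.453]
 [-33.18   -6.577 114.905  28.317  57.928  53.983]
 [-44.777  -2.506 111.857  31.016  62.759  79.888]] [34.408  9.268  7.995 22.269 11.823 58.336]
[-46.115  18.212 109.024  38.733  48.594  85.055]
[-1.13, -0.44, -0.22, 0.002, 0, 0.11, -1.17, -0.31, -0.21, 0.002, 0, 0.11, -1.2, -0.18, -0.21, 0.002, 0, 0.11, -1.21, -0.05, -0.21, 0.002, 0, 0.11, -1.21, 0.08, -0.21, 0.002, 0, 0.11]
[-1.19, 0.21, -0.21, 0.002, 0, 0.11, -1.16, 0.34, -0.22, 0.002, 0, 0.11, -1.12, 0.47, -0.22, 0.002, 0, 0.11, -1.06, 0.59, -0.22, 0.002, 0, 0.11, -0.99, 0.7, -0.22, 0.002, 0, 0.11]
[-0.91, 0.8, -0.22, 0.002, 0, 0.11, -0.81, 0.9, -0.22, 0.002, 0, 0.11, -0.71, 0.98, -0.22, 0.002, 0, 0.11, -0.6, 1.05, -0.22, 0.002, 0, 0.11, -0.48, 1.11, -0.23, 0.002, 0, 0.11]
[-0.36, 1.16, -0.23, 0.002, 0, 0.11, -0.23, 1.19, -0.23, 0.002, 0, 0.11, -0.09, 1.2, -0.23, 0.002, 0, 0.11, 0.04, 1.21, -0.24, 0.002, 0, 0.11, 0.17, 1.19, -0.24, 0.002, 0, 0.11]
[0.3, 1.17, -0.24, 0.002, 0, 0.11, 0.43, 1.13, -0.24, 0.002, 0, 0.11, 0.55, 1.07, -0.25, 0.002, 0, 0.11, 0.66, 1.01, -0.25, 0.002, 0, 0.11, 0.77, 0.93, -0.25, 0.002, 0, 0.11]
[0.87, 0.84, -0.25, 0.002, 0, 0.11, 0.95, 0.73, -0.25, 0.002, 0, 0.11, 1.03, 0.63, -0.26, 0.002, 0, 0.11]
```

step_arm(plan=[-1.13,-0.44,-0.22,0.002,0,0.11,-1.17,-0.31,-0.21,0.002,0,0.11,-1.2,-0.18,-0.21,0.002,0,0.11,-1.21,-0.05,-0.21,0.002,0,0.11,-1.21,0.08,-0.21,0.002,0,0.11])

```text
time_s: 6.43
ee_pos: [423.4, 79.8, 299.0]
ee_rot: [154.5, -15.1, 81.5]
force: [-0.5, 0.2, -2.4]
gripper_width: 16.1
gripper_force: 25.0
```

step_arm(plan=[-1.19,0.21,-0.21,0.002,0,0.11,-1.16,0.34,-0.22,0.002,0,0.11,-1.12,0.47,-0.22,0.002,0,0.11,-1.06,0.59,-0.22,0.002,0,0.11,-0.99,0.7,-0.22,0.002,0,0.11])

```text
time_s: 6.85
ee_pos: [419.5, 18.2, 297.6]
ee_rot: [166.5, -25.9, 49.8]
force: [0.3, 0.4, -1.0]
gripper_width: 16.2
gripper_force: 25.0
```

step_arm(plan=[-0.91,0.8,-0.22,0.002,0,0.11,-0.81,0.9,-0.22,0.002,0,0.11,-0.71,0.98,-0.22,0.002,0,0.11,-0.6,1.05,-0.22,0.002,0,0.11,-0.48,1.11,-0.23,0.002,0,0.11])

```text
time_s: 7.27
ee_pos: [415.7, -43.4, 295.9]
ee_rot: [-176.3, -28.7, 14.3]
force: [-0.3, -0.7, -1.7]
gripper_width: 16.0
gripper_force: 25.0
```

step_arm(plan=[-0.36,1.16,-0.23,0.002,0,0.11,-0.23,1.19,-0.23,0.002,0,0.11,-0.09,1.2,-0.23,0.002,0,0.11,0.04,1.21,-0.24,0.002,0,0.11,0.17,1.19,-0.24,0.002,0,0.11])

```text
time_s: 7.68
ee_pos: [411.8, -104.9, 294.2]
ee_rot: [-160.6, -22.1, -19.9]
force: [-0.1, -0.5, -1.5]
gripper_width: 16.0
gripper_force: 25.0
```

step_arm(plan=[0.3,1.17,-0.24,0.002,0,0.11,0.43,1.13,-0.24,0.002,0,0.11,0.55,1.07,-0.25,0.002,0,0.11,0.66,1.01,-0.25,0.002,0,0.11,0.77,0.93,-0.25,0.002,0,0.11])

```text
time_s: 8.1
ee_pos: [407.8, -166.4, 292.5]
ee_rot: [-151.8, -9.1, -49.8]
force: [-0.1, 0.7, -1.6]
gripper_width: 16.0
gripper_force: 25.0
```

step_arm(plan=[0.87,0.84,-0.25,0.002,0,0.11,0.95,0.73,-0.25,0.002,0,0.11,1.03,0.63,-0.26,0.002,0,0.11,0,0,0,0,0,0,0,0,0,0,0,0])

```text
time_s: 8.52
ee_pos: [405.4, -202.7, 291.4]
ee_rot: [-150.1, -0.0, -66.1]
force: [0.4, 0.7, -1.2]
gripper_width: 16.1
gripper_force: 25.0
```

```bash
python3 - <<'E'
from det import *
f=look(['wrist'])[0]; s=sensors.state(); print(s['qpos'],s['ee_pos'],s['ee_rot'],s['gripper_width'])
np.save('w3.npy',f,allow_pickle=True)
im=cv2.resize(f['img'],None,fx=1.4,fy=1.4,interpolation=cv2.INTER_CUBIC)
c,S,n,y=frame([523,-227,0],23.7)
for a,b,m in [(65,-138,0),(65,138,0),(0,-126,0),(0,126,0),(0,-126,40),(0,126,40),(50,24,0),(50,24,30),(50,12,30),(50,12,0)]:
    q=proj(f,[c+S*a+y*b+n*m])[0]; print(a,b,m,q); cv2.circle(im,tuple(np.int32(q*1.4)),3,(0,255,255),-1)
cv2.imwrite('pics/w3.png',im[:,:,::-1])
E
```

```text
wrist stand 0.79 [326.2 136. ] [ 518.154 -227.074    0.   ]
wrist stand_seat 0.76 [298.5 130.9] [ 550.419 -220.784   30.   ]
wrist sanding_block 0.86 [260.8 143. ] [ 623.296 -167.147    0.   ]
[-47.627  -1.348 110.588  31.689  64.255  95.974] [ 405.45  -201.554  291.917] [-150.086   -0.014  -66.018] 15.485724995422597
65 -138 0 [301.374  11.346]
65 138 0 [297.598 237.013]
0 -126 0 [298.403  40.464]
0 126 0 [295.804 215.956]
0 -126 40 [269.446  40.297]
0 126 40 [270.782 215.871]
50 24 0 [298.413 153.119]
50 24 30 [276.093 153.024]
50 12 30 [276.068 143.877]
50 12 0 [298.561 143.975]
```

View pics/w3.png

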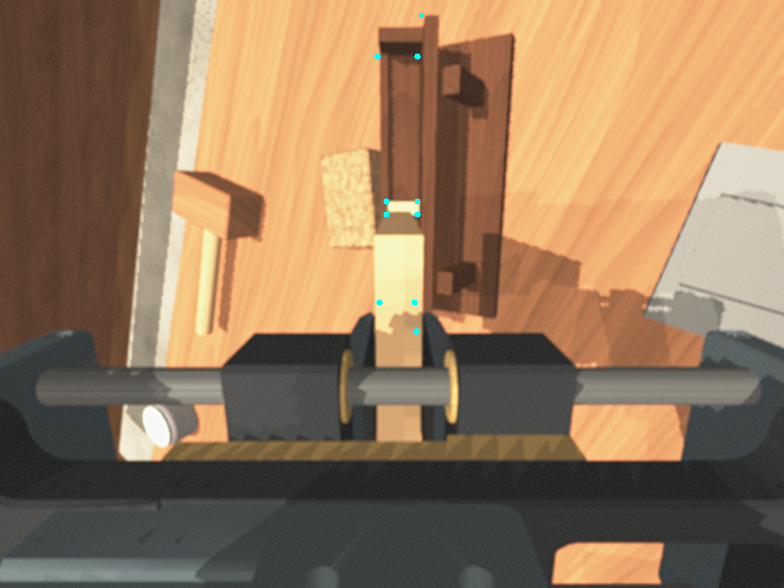

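The divider top is at ~(403,207) in the 1.4x picture and the -y bay above it is clear, so the wider bay is open. My stand model is off by a few mm in normal and yaw. I'll fit it from the edge profile.

```bash
python3 - <<'E'
from mv import *
f=np.load('w3.npy',allow_pickle=True).item(); im=f['img'].astype(int).sum(2)
for r in (13,25,40,55,70,85,100,115,130,141,170,190,210): print(r,im[r,264:320:1].tolist() if r in(70,130,190) else '', 'edges', [(264+k,int(d)) for k,d in enumerate(np.diff(im[r-2:r+3,264:320].mean(0))) if abs(d)>28])
print('col 280',im[15:45,282].tolist()); print('col 288 div',im[132:170,286].tolist()); print('col 305',im[5:20,307].tolist())
E
python3 - <<'E'
from det import *
for f in look(['wrist','scene','top']): pass
E
```

```text
13  edges [(301, -39), (302, -107), (303, -76), (311, 29), (312, 93), (313, 83), (314, 31)]
25  edges [(268, -32), (269, -107), (270, -97), (311, 57), (312, 108), (313, 74)]
40  edges [(270, -109), (271, -117), (272, -28), (275, -31), (276, -49), (301, 47), (302, 37), (311, -36), (312, -58)]
55  edges [(270, -95), (271, -119), (275, -30), (276, -53), (278, 28), (279, 39), (280, 28), (299, -36), (301, 28), (302, 40), (311, -56), (312, -38), (315, 48), (316, 40)]
70 [574, 576, 572, 558, 557, 565, 549, 467, 360, 313, 298, 316, 289, 242, 211, 226, 247, 268, 293, 289, 301, 297, 295, 295, 300, 282, 290, 280, 286, 305, 289, 307, 307, 311, 303, 279, 245, 221, 259, 305, 310, 313, 309, 309, 313, 318, 320, 297, 238, 201, 197, 201, 198, 200, 201, 190] edges [(270, -81), (271, -118), (272, -38), (276, -49), (279, 29), (299, -43), (301, 35), (302, 38), (310, -32), (311, -60), (312, -28)]
85  edges [(270, -77), (271, -123), (272, -54), (276, -43), (280, 40), (301, 38), (310, -35), (311, -48)]
100  edges [(270, -65), (271, -121), (272, -62), (276, -43), (277, -29), (279, 33), (280, 33), (298, -29), 
[... 1740 characters left out ...]
d_seat 0.78 [297.  131.2] [ 552.95  -217.979   30.   ]
wrist divider_foot 0.71 [300.3 147.3] [ 538.105 -199.046   30.   ]
wrist sanding_block 0.68 [260.3 140.7] [ 626.248 -168.762    0.   ]
scene stand 0.63 [220.6 188.6] [ 523.265 -213.438    0.   ]
scene stand_seat 0.97 [213.5 185.4] [ 545.182 -208.793   30.   ]
scene divider_foot 0.63 [213.6 190.6] [ 554.345 -190.861   30.   ]
scene sanding_block 0.9 [195.6 217. ] [ 631.67  -156.653    0.   ]
top stand 0.63 [360.9 187.4] [ 526.669 -240.609    0.   ]
top stand_seat 0.83 [354.  179.5] [ 546.107 -215.588   30.   ]
top divider_foot 0.66 [348.4 179.2] [ 547.335 -199.692   30.   ]
top sanding_block 0.57 [335.7 155.4] [ 622.632 -170.777    0.   ]
```

```bash
cat > st.py <<'E'
from plan import *
c,S,n,y=frame([521.1,-227.8,0],23.8); T=tool(S,-n)
def loc(p): d=p-c; return np.array([d@y,d@S,d@n])
def pt(b,s,m): return c+y*b+S*s+n*m
E
python3 - <<'E'
from st import *
p,R=cur(); print(loc(p))
for b,s,m,N in ((-57.5,250,15,6),(-57.5,140,15,5)):
    rows,p,R=line(p,R,pt(b,s,m),T,N); show(rows)
E
```

```text
[ 70.083 289.503  22.255]
[2.13, 0.12, 0.66, 0, 0, 0, 2.13, 0.12, 0.66, 0, 0, 0, 2.13, 0.12, 0.65, 0, 0, 0, 2.12, 0.12, 0.66, 0, 0, 0, 2.13, 0.13, 0.65, 0, 0, 0]
[2.12, 0.12, 0.66, 0, 0, 0]
[0, 0, 2.2, 0, 0, 0, 0, 0, 2.2, 0, 0, 0, 0, 0, 2.2, 0, 0, 0, 0.01, -0.01, 2.2, 0, 0, 0, 0, 0, 2.2, 0, 0, 0]
```

step_arm(plan=[2.13,0.12,0.66,0,0,0,2.13,0.12,0.66,0,0,0,2.13,0.12,0.65,0,0,0,2.12,0.12,0.66,0,0,0,2.13,0.13,0.65,0,0,0])

```text
time_s: 9.93
ee_pos: [459.2, -295.9, 260.0]
ee_rot: [-150.1, 0.0, -66.1]
force: [0.5, -0.2, -1.4]
gripper_width: 15.8
gripper_force: 25.0
```

step_arm(plan=[2.12,0.12,0.66,0,0,0,0,0,2,0,0,0,0,0,2,0,0,0,0,0,2,0,0,0,0,0,0,0,0,0])

```text
time_s: 10.35
ee_pos: [496.1, -299.4, 198.2]
ee_rot: [-150.2, 0.4, -66.0]
force: [-0.3, 0.6, -3.4]
gripper_width: 16.0
gripper_force: 25.0
```

```bash
python3 - <<'E'
from st import *
f=viewer.grab_frame('wrist'); g=viewer.grab_frame('scene')
p,R=cur(); print(loc(p),sensors.state()['ee_rot'])
im=f['img'][0:300,150:430].copy(); im=cv2.resize(im,None,fx=1.6,fy=1.6,interpolation=cv2.INTER_CUBIC)
for a,b,m in [(65,-138,0),(0,-126,0),(0,-126,40),(0,-110,0),(63,-110,15),(63,-110,31)]:
    q=(proj(f,[pt(b,a,m)])[0]-[150,0])*1.6; cv2.circle(im,tuple(np.int32(q)),2,(0,255,255),-1)
i2=cv2.resize(g['img'][120:240,140:290],(320,256),interpolation=cv2.INTER_CUBIC)
out=np.zeros((480,770,3),np.uint8); out[:480,:448]=im; out[:256,450:770]=i2
cv2.imwrite('pics/w4.png',out[:,:,::-1])
E
```

```text
[-57.222 189.689  14.898] [-150.106    0.089  -66.082]
```

View pics/w4.png

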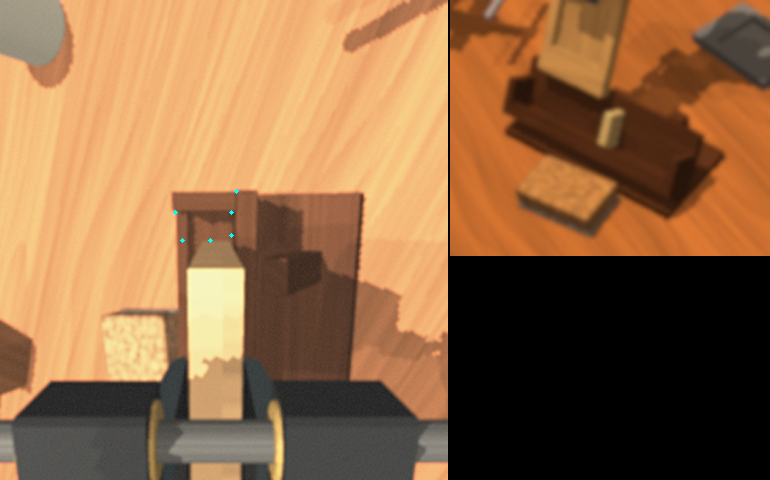

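Model and picture agree: the board corner is at (236,192) and the tray is over the -y bay, clear of the cheek and divider. I'll lower it.

step_arm(plan=[0,0,1.2,0,0,0,0,0,1.2,0,0,0,0,0,1.2,0,0,0,0,0,1.0,0,0,0,0,0,0.6,0,0,0])

```text
time_s: 10.87
ee_pos: [520.5, -290.0, 155.3]
ee_rot: [-150.1, 0.1, -66.1]
force: [0.8, 0.5, -1.5]
gripper_width: 16.2
gripper_force: 25.0
```

step_arm(plan=[0,0,0.2,0,0,0,0,0,0.2,0,0,0,0,0,0,0,0,0])

```text
time_s: 11.12
ee_pos: [522.4, -290.0, 153.3]
ee_rot: [-150.1, 0.0, -66.1]
force: [-0.4, -0.1, -1.0]
gripper_width: 15.7
gripper_force: 25.0
```

step_arm(plan=[0,0,0.2,0,0,0,0,0,0.1,0,0,0,0,0,0,0,0,0])

```text
time_s: 11.37
ee_pos: [523.6, -289.5, 151.0]
ee_rot: [-150.1, 0.0, -66.1]
force: [-0.5, -0.2, -1.6]
gripper_width: 16.0
gripper_force: 25.0
```

```bash
python3 - <<'E'
from st import *
s=sensors.state(); print(loc(np.array(s['ee_pos'])),s['ee_rot'],rot(s['ee_rot']).T@s['force'],s['gripper_width'])
E
```

```text
[-57.421 131.12   14.934] [-150.08     0.001  -66.116] [0.017 1.254 1.159] 16.017435870573106
```

step_arm(plan=[0,0.25,0,0,0,0,0,0.25,0,0,0,0,0,0,0,0,0,0])

```text
time_s: 11.62
ee_pos: [519.0, -291.2, 148.1]
ee_rot: [-150.1, 0.0, -66.1]
force: [0.3, 0.6, -1.9]
gripper_width: 16.0
gripper_force: 25.0
```

step_arm(plan=[0,0,0.2,0,0,0,0,0,0,0,0,0])

```text
time_s: 11.78
ee_pos: [520.5, -290.7, 146.4]
ee_rot: [-150.1, 0.0, -66.1]
force: [-0.7, -0.1, -2.1]
gripper_width: 15.5
gripper_force: 25.0
```

step_arm(plan=[0,0,0.1,0,0,0,0,0,0,0,0,0])

```text
time_s: 11.95
ee_pos: [521.0, -290.4, 145.6]
ee_rot: [-150.1, 0.0, -66.1]
force: [1.0, 0.2, -2.8]
gripper_width: 15.4
gripper_force: 25.0
```

step_arm(plan=[0,0,0.1,0,0,0,0,0,0,0,0,0])

```text
time_s: 12.12
ee_pos: [521.5, -290.2, 144.8]
ee_rot: [-150.1, 0.0, -66.1]
force: [0.0, -0.2, -2.1]
gripper_width: 15.9
gripper_force: 25.0
```

```bash
python3 - <<'E'
from st import *
s=sensors.state(); print(loc(np.array(s['ee_pos'])),s['ee_rot'],rot(s['ee_rot']).T@s['force'],s['gripper_width'])
E
```

```text
[-57.264 126.825   9.876] [-150.092    0.031  -66.101] [0.236 1.088 1.783] 15.859076996109875
```

No contact yet, so I'll continue in 1 mm steps.

step_arm(plan=[0,0,0.1,0,0,0,0,0,0,0,0,0])

```text
time_s: 12.28
ee_pos: [521.7, -290.2, 144.7]
ee_rot: [-150.1, -0.0, -66.1]
force: [-4.7, -0.3, 3.0]
gripper_width: 15.7
gripper_force: 25.0
```

step_arm(plan=[0,0,0.1,0,0,0,0,0,0,0,0,0])

```text
time_s: 12.45
ee_pos: [521.8, -290.2, 144.7]
ee_rot: [-150.1, -0.1, -66.1]
force: [-9.8, -1.2, 9.0]
gripper_width: 16.0
gripper_force: 25.0
```

```bash
python3 - <<'E'
from st import *
s=sensors.state(); print(loc(np.array(s['ee_pos'])),s['ee_rot'],rot(s['ee_rot']).T@s['force'],s['gripper_width'])
E
```

```text
[-57.361 126.601  10.068] [-150.08    -0.052  -66.06 ] [ -2.867   3.685 -12.547] 16.007244265034213
```

Ledge contact, about 12 N. I'll ease off and move to the back board.

step_arm(plan=[0,0,-0.12,0,0,0,0,0.1,0,0,0,0,0,0,0,0,0,0])

```text
time_s: 12.7
ee_pos: [521.3, -290.9, 144.3]
ee_rot: [-150.0, -0.0, -66.1]
force: [-3.1, -1.3, 3.0]
gripper_width: 15.7
gripper_force: 25.0
```

step_arm(plan=[0,0.1,0,0,0,0,0,0,0,0,0,0])

```text
time_s: 12.87
ee_pos: [520.8, -291.1, 144.0]
ee_rot: [-150.0, -0.0, -66.1]
force: [-0.9, -0.3, 5.7]
gripper_width: 15.8
gripper_force: 25.0
```

```bash
python3 - <<'E'
from st import *
s=sensors.state(); print(loc(np.array(s['ee_pos'])),s['ee_rot'],rot(s['ee_rot']).T@s['force'],rot(s['ee_rot']).T@s['torque'])
E
```

```text
[-57.794 126.616   8.711] [-149.995   -0.023  -66.146] [-0.09  -2.052 -5.442] [ 0.087 -0.232  0.056]
```

step_arm(plan=[0,0.1,0,0,0,0,0,0,0,0,0,0])

```text
time_s: 13.03
ee_pos: [520.6, -291.2, 143.8]
ee_rot: [-149.9, -0.0, -66.2]
force: [0.7, 1.3, 5.6]
gripper_width: 15.7
gripper_force: 25.0
```

step_arm(plan=[0,0.1,0,0,0,0,0,0,0,0,0,0])

```text
time_s: 13.2
ee_pos: [520.5, -291.2, 143.8]
ee_rot: [-149.8, 0.0, -66.2]
force: [2.8, 2.6, 4.9]
gripper_width: 15.8
gripper_force: 25.0
```

```bash
python3 - <<'E'
from st import *
s=sensors.state(); print(loc(np.array(s['ee_pos'])),s['ee_rot'],rot(s['ee_rot']).T@s['force'],rot(s['ee_rot']).T@s['torque'])
E
```

```text
[-57.809 126.629   8.279] [-149.837    0.002  -66.18 ] [-1.24  -5.559 -2.412] [ 1.08  -0.341  0.081]
```

Seated against both surfaces: local n is 8.3, with light forces. I'll release and look.

step_arm(plan=[0,-0.1,0,0,0,0,0,0,0,0,0,0], newtons=5)

```text
time_s: 13.37
ee_pos: [520.5, -291.3, 143.7]
ee_rot: [-150.0, -0.0, -66.1]
force: [0.3, 0.7, 6.3]
gripper_width: 16.2
gripper_force: 5.0
```

step_arm(plan=[0,0,0,0,0,0,0,0,0,0,0,0,0,0,0,0,0,0,0,0,0,0,0,0,0,0,0,0,0,0], hand=5.6)

```text
time_s: 13.78
ee_pos: [519.2, -291.1, 142.3]
ee_rot: [-150.1, 0.1, -66.1]
force: [0.0, 0.0, -0.7]
gripper_width: 46.3
gripper_force: 0.0
```

step_arm(plan=[0,0,0,0,0,0,0,0,0,0,0,0,0,0,0,0,0,0,0,0,-0.5,0,0,0,0,0,-1.0,0,0,0])

```text
time_s: 14.2
ee_pos: [512.1, -293.7, 155.2]
ee_rot: [-150.1, 0.1, -66.1]
force: [-0.5, -1.5, 0.5]
gripper_width: 56.1
gripper_force: 0.0
```

step_arm(plan=[0,0,-2,0,0,0,0,0,-2,0,0,0,0,0,-2,0,0,0,0,0,-2,0,0,0,0,0,-2,0,0,0])

```text
time_s: 14.62
ee_pos: [466.1, -314.8, 244.2]
ee_rot: [-150.1, -0.0, -66.1]
force: [0.4, 0.7, -0.3]
gripper_width: 56.0
gripper_force: 0.0
```

step_arm(plan=[0,0,-2,0,0,0,0,0,-1,0,0,0,0,0,0,0,0,0,0,0,0,0,0,0])

```text
time_s: 14.95
ee_pos: [453.1, -320.7, 268.7]
ee_rot: [-150.1, -0.0, -66.1]
force: [-0.2, -0.7, -0.3]
gripper_width: 56.2
gripper_force: 0.0
```

```bash
python3 - <<'E'
from st import *
f=viewer.grab_frame('wrist'); g=viewer.grab_frame('scene')
p,R=cur(); print(loc(p))
im=cv2.resize(f['img'][0:300,170:410],(480,600),interpolation=cv2.INTER_CUBIC)
def dots(im,f,x0,y0,k):
    for a,b,m in [(150,-110.8,0),(150,-110.8,16),(150,-4.8,0),(150,-4.8,16),(0,-4.8,16),(0,-110.8,16)]:
        q=(proj(f,[pt(b,a,m)])[0]-[x0,y0])*k; cv2.circle(im,tuple(np.int32(q)),2,(0,255,255),-1)
dots(im,f,170,0,2)
i2=cv2.resize(g['img'][120:270,140:290],(300,300),interpolation=cv2.INTER_CUBIC); dots(i2,g,140,120,2)
i3=cv2.resize(g['img'][200:350,230:400],(300,265),interpolation=cv2.INTER_CUBIC)
out=np.zeros((600,790,3),np.uint8); out[:,:480]=im; out[:300,485:785]=i2; out[310:575,485:785]=i3
cv2.imwrite('pics/w5.png',out[:,:,::-1])
E
```

```text
[-56.848 270.264   6.613]
```

View pics/w5.png

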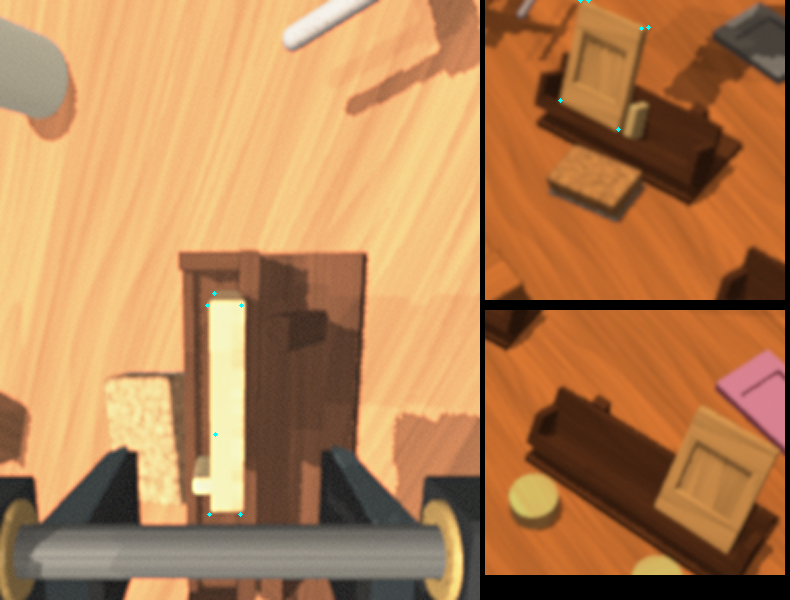

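The tray stands in the -y (wide) bay with its pocket outward. The other tray, discs, block and divider look undisturbed. The top edge deviates slightly from prediction, so I'll check that it is fully seated numerically.

```bash
python3 - <<'E'
from st import *
f=viewer.grab_frame('wrist'); im=cv2.GaussianBlur(f['img'],(3,3),0).astype(int).sum(2)
for (a,b,m) in [(150,-110.8,0),(150,-110.8,16),(150,-4.8,0),(150,-4.8,16),(0,-110.8,16),(0,-110.8,0)]: print(a,b,m,proj(f,[pt(b,a,m)])[0])
for r in (155,175,195,215,235,250): 
    d=np.diff(im[r-1:r+2,262:302].mean(0)); print(r,262.5+d[:20].argmax()+.5, 262.5+20+d[20:].argmin()+.5)
for x in (278,284,289):
    d=np.diff(im[135:270,x].astype(float)); print(x,[(135+k+1,int(v)) for k,v in enumerate(d) if abs(v)>45])
g=viewer.grab_frame('scene')
for n in ('tray_a','divider_foot','stand_seat'):
  for fr,nm in ((g,'scene'),(f,'wrist')):
    for r in viewer.pinpoint(n,fr)[:4]: print(nm,n,round(r['score'],2),np.array(r['location']))
print(proj(g,[pt(-57.8,75,8)]),proj(f,[pt(-57.8,75,8)]))
x0,y0=proj(g,[pt(-57.8,75,16)])[0]
i=cv2.resize(g['img'][int(y0)-50:int(y0)+50,int(x0)-60:int(x0)+70],None,fx=6,fy=6,interpolation=cv2.INTER_CUBIC)
Q=[(np.int32((proj(g,[pt(b,a,m)])[0]-[int(x0)-60,int(y0)-50])*6)) for a,b,m in [(150,-110.8,16),(150,-4.8,16),(0,-4.8,16),(0,-110.8,16)]]
cv2.polylines(i,[np.array(Q)],True,(0,255,255),1); cv2.imwrite('pics/s6.png',i[:,:,::-1])
E
```

```text
150 -110.8 0 [290.477 151.977]
150 -110.8 16 [273.382 151.964]
150 -4.8 0 [289.831 256.895]
150 -4.8 16 [274.262 256.899]
0 -110.8 16 [276.904 145.583]
0 -110.8 0 [288.047 145.593]
155 274.0 292.0
175 274.0 292.0
195 274.0 292.0
215 274.0 292.0
235 274.0 292.0
250 275.0 291.0
278 [(148, 73), (149, 111), (150, 77), (254, -49), (255, -114), (256, -128), (257, -70)]
284 [(148, 74), (149, 110), (150, 75), (254, -47), (255, -103), (256, -118), (257, -65)]
289 [(148, 82), (149, 117), (150, 83), (254, -51), (255, -103), (256, -112), (257, -60)]
scene tray_a 0.94 [198.1 153.5]
scene tray_a 0.94 [281.5 141.5]
scene tray_a 0.85 [394.4 254.7]
scene tray_a 0.64 [360.9 294.2]
wrist tray_a 0.96 [282.  190.1]
scene divider_foot 0.44 [215.2 186.4]
scene stand_seat 0.67 [214.5 185.5]
wrist stand_seat 0.86 [287.6 217.2]
[[199.103 152.44 ]] [[282.297 192.019]]
```

View pics/s6.png

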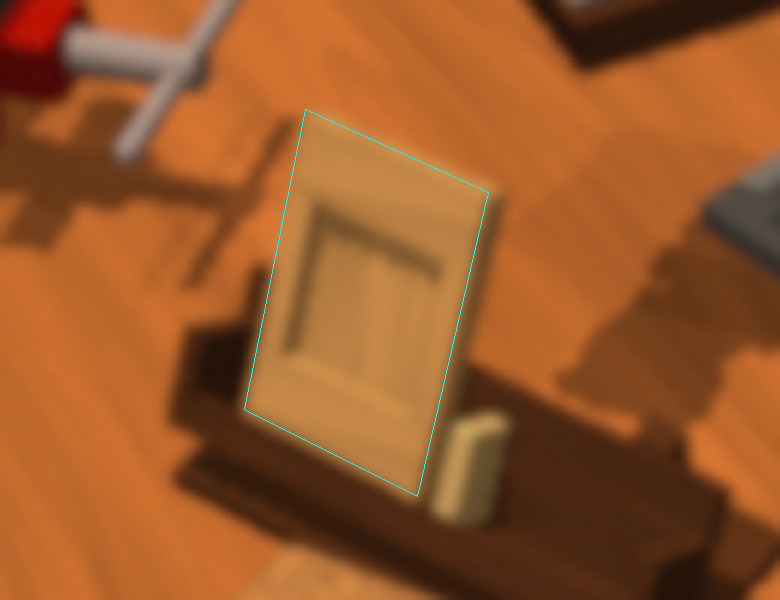

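The predicted outline of a fully seated tray coincides with the tray in the scene view (corners ~(306,110), (488,192), (418,495), (245,410)). The tray is fully down and flat, clear of the divider and untouched by the gripper.

```bash
python3 -c "
from workcell import env
print(env.job_done())"
```

```text
the job is handed in; nothing more can be done
None
```

I turned the hidden-pocket tray round and stood it pocket outward in the wider (-y) bay, down on the ledge and flat against the back board. The other items looked undisturbed, and I handed the job in at about 15 s.

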